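Nudge a slide carrier onto its dock pins

TASK

The aluminium slide carrier has been left askew on its loading dock, riding up on the two locating pins instead of sitting down over them. Nudge it sideways with the fingertips (the dock's back fence is there to square it against) until both its holes drop over the pins and it lies flat on the dock, then move clear. Only push it, never lift it or pick it up, and leave the jar, beaker and dropper bottle where they are.

Things in the scene. Friction and masses are not known exactly. Their poses are not given: they have to be found in the camera images.
- dock: Fixed grey base plate, 200 x 260 x 12 mm thick, on the worktop; origin at the centre of its underside; x points to its far side (within 0.3 rad of straight away from the robot), y to its left. A dark steel fence bar, 16 mm wide, 20 mm high above the base, runs along the far side; its near face is the plane x = 75 mm. Two steel pins stand at x = 44 mm, y = +35 and -35 mm.
- pin_left (a point): Foot of the left (+y) locating pin on its axis, on the top face of the dock's base, 12 mm above the worktop. Both pins are 8 mm in diameter and 7 mm high above the base, the upper half tapered to 4 mm across. Each has about 2 mm play in its hole; the carrier drops over them by its own weight.
- pin_right (a point): Foot of the right (-y) pin on its axis, on the top face of the dock's base. Sliding the carrier over the pins takes a push of up to about 9 N; once it stands against the fence or has dropped over the pins it stops hard, and the force rises.
- carrier: Loose aluminium plate 110 (its x) x 170 (its y) x 6 mm, 0.2 to 0.4 kg, four glass slides fixed in its top; origin at the centre of its underside, z up. It starts turned up to 0.1 rad, 15 mm or less short of the fence, 18 to 36 mm too far left, riding on the pin tops, near edge on the base (tilt about 0.09 rad). Seated: origin at dock x = 19, y = 0 mm, far edge 1 mm from the fence.
- hole_left (a point): Centre of the carrier's left (+y) hole at its underside: a 12 mm through hole at x = +25 mm, y = +35 mm of the carrier.
- hole_right (a point): Centre of the carrier's right (-y) hole at its underside: a 12 mm through hole at x = +25 mm, y = -35 mm of the carrier.
- stain_jar: Bystander: white jar with a red lid, 62 mm across and 60 mm high, to the left of the dock; origin at the centre of its underside.
- beaker: Bystander: clear beaker, 54 mm across and 70 mm high, to the right of the dock; origin at the centre of its underside.
- dropper_bottle: Bystander: small white bottle with a black cap, 32 mm across and 76 mm high, beyond the dock to the left; origin at the centre of its underside.
Things that resemble listed ones, but are neither listed nor needed, are in the scene too. Of the things shaped like the carrier, the aluminium one is meant.

How it is judged:
By the outcome, as a careful person would: the job done as asked, in the order asked, and still so for the second after the job is handed in, with the robot touching nothing.
It also fails if it takes over 61 s, if anything falls off the work surface, if the arm or the gripper's body presses on something with over 40 N, if the wrist force passes 120 N, or if a joint passes its speed limit or range.

ROBOT

A 6-joint arm with a two-finger parallel gripper is mounted at the origin on a cart in front of the work surface, level with it; the furniture and walls round the work are solid. World frame = base frame: x ahead of the robot, y to its left, z up, the work surface at z = 0. Lengths are in m, angles in degrees, forces in N, time in s.
With the tool pointing down it reaches from about 0.3 to 0.75 m from the base axis. Payload 8.5 kg.
Tool frame: the origin (TCP) lies between the finger pads; the fingertips stand 19 mm ahead of it and the grasp point (between the pads) is the TCP; z points along the fingers, y is the direction in which the jaws open and shut (so a half turn about z gives the same grasp; the last joint's range is limited). The gripper opens to 85 mm and grips with 20 to 120 N. Pads are 22 mm wide; open, the fingers measure 114 mm over their backs; the gripper's body (76 mm by 85 mm) begins 54 mm behind the grasp point. The pads swing forward as they close: fully open they stand 13 mm farther back than shut.
Start: joints at [-88.883, 21.807, 74.336, -0, 83.858, -12.336], TCP at [0.128, -0.535, 0.25] pointing down, gripper open.
Joint ranges: [-178.18, 178.18], [-50.72, 133.34], [12.68, 142.11], [-81.47, 261.47], [9.98, 163.14], [-165.26, 165.26]. Speed limits (degrees/s): [136.94, 136.94, 180, 180, 180, 180].

INTERFACE

Orientations are given as a 3x3 rotation matrix whose columns are the frame's x, y, z axes.
In Python, from rig import env gives the robot as it stands.
- The arm moves only by the shell command python3 -m pendant 'ROWS' [OPENING] [FORCE]. ROWS is JSON, a list of rows, each a list of 2 entries, a list of its own where there are three numbers: the shift along the tool's x, y, z scaled (see below), then the turn, a rotation vector about the tool's x, y, z scaled (see below). A call has 1 to 20 rows; each row shifts and turns the commanded pose from where the row before left it, along the tool's axes as they then stand; what a row does not reach is not made up. The controller multiplies each number of a shift by 0.1 m and each number of a turn by pi/2 rad. A row lasts 1/8 s, in which the tool goes at most 62.5 mm and 10.7 degrees, less where a joint would pass 70% of its speed; a pose out of reach is approached as far as the arm can. A call with a number of a shift or a turn outside -1 to 1 is refused whole. A call with a gripper value outside its range is refused whole. OPENING is the gripper command: -1 is shut, 1 is fully open, values between are in proportion, set as the call begins (- or left out, the last holds). The fingers move at their own pace and stop on an object; FORCE is the grip in N (left out, the last holds). Time passes only in rows, so rows that do not move let the fingers close. It gives the time, the measured TCP pose, the force and the opening at its end, in the units of the state.
- env.observe(): the state, without advancing time (a new reading comes with each control period).
- env.get_image(name): name is "side" or "top"; returns a dict with "image" (400x640x3 uint8, red, green, blue), "K" (3x3 intrinsics, pixels), "R" (3x3) and "t" (3): a world point X has camera coordinates R X + t. Camera axes: x right, y down, z forward; pixel columns grow to the right and rows downward; lengths in m; the calibration is good to about 2 mm. A picture is of the moment at which its call begins. There is no depth.
- env.close_job(): hands the job in, once; it reports no verdict.
The state is a dict: "time_s": time; "q": joint angles; "qvel": joint speeds; "joint_efforts": joint torques, N m; "position": TCP position; "tool_rot": TCP orientation; "ft_force": force on the tool from outside, world axes, zero at the start; "wrist_torque": the same for the moment, N m; "grip_width": finger opening in m.
Only numpy, scipy, OpenCV 4.12 (cv2) and the standard library are available. Lean on these libraries where they do the work, as an engineer would, in place of code of your own. Each camera call takes 0.05 s, during which the arm holds its last target.

## Working session

There is one attempt and no reset: what is moved stays moved. The work goes in short steps, Python scripts to look and compute and a shell command to move; the robot and the scene stay as the last step left them, time stands still between calls to the robot, and variables do not carry over. Pictures are saved under pics/ and viewed, and the job is handed in when it is done.

```bash
mkdir -p pics; ls
python3 - <<'E'
from rig import env
import cv2, numpy as np
s=env.observe()
for k in s: print(k, np.round(s[k],4).tolist())
for n in("top","side"):
    d=env.get_image(n); cv2.imwrite(f"pics/{n}0.png",d["image"][:,:,::-1]); print(n,d["K"].tolist(),np.round(d["R"],4).tolist(),d["t"])
E
```

```text
pics
time_s 0.0
q [-88.8817, 21.8399, 74.3857, 0.0007, 83.858, -12.3373]
qvel [-0.0839, -0.0065, -0.0355, -0.0201, 0.0226, 0.0292]
joint_efforts [0.0004, -44.8456, -23.128, -0.0001, 0.0048, 0.0]
position [0.128, -0.5346, 0.2497]
tool_rot [[0.9726, 0.2327, -0.0], [0.2327, -0.9725, 0.0015], [0.0003, -0.0014, -1.0]]
ft_force [0.4312, -0.7747, 0.5338]
wrist_torque [0.015, -0.0254, 0.0124]
grip_width 0.0853
top [[504.69432910522374, 0.0, 329.85472555497506], [0.0, 504.69432910522374, 194.83187829262255], [0.0, 0.0, 1.0]] [[0.0745, -0.9972, 0.0045], [-0.9703, -0.0735, -0.2305], [0.2302, 0.0128, -0.9731]] [-0.01868561  0.61668597  1.45509977]
side [[405.5562941263584, 0.0, 322.438554651252], [0.0, 405.5562941263584, 202.96082457136222], [0.0, 0.0, 1.0]] [[-0.8697, -0.4936, 0.005], [-0.1894, 0.3244, -0.9268], [0.4559, -0.8069, -0.3756]] [0.55647938 0.16443902 0.89055636]
```

View pics/top0.png

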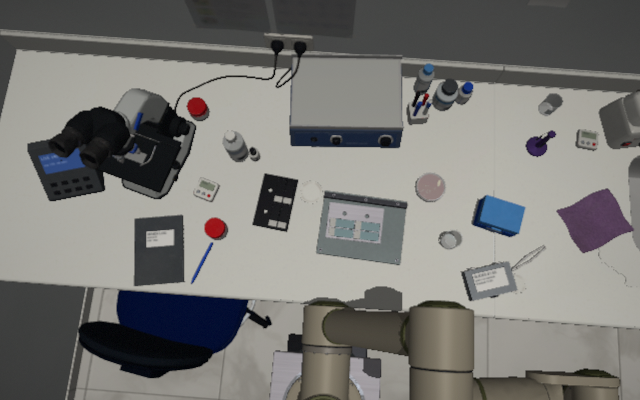

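View pics/side0.png

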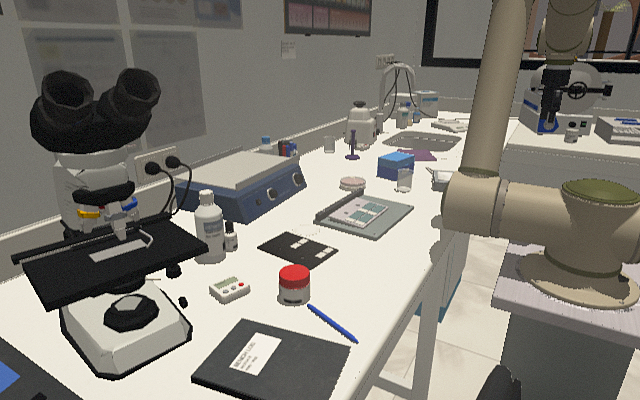

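The carrier candidates are the light aluminium plate on the dock at top (355,223) / side (355,211), and a black plate at top (275,202) / side (298,247). The one on the grey dock with the fence fits the description. I'll check it in a close crop.

Run:
```python
import cv2
t=cv2.imread("pics/top0.png")[180:275,305:420]; cv2.imwrite("pics/tc.png",cv2.resize(t,None,fx=6,fy=6,interpolation=cv2.INTER_CUBIC))
t=cv2.imread("pics/side0.png")[175:250,305:425]; cv2.imwrite("pics/sc.png",cv2.resize(t,None,fx=6,fy=6,interpolation=cv2.INTER_CUBIC))
```

```text
(no output)
```

View pics/tc.png

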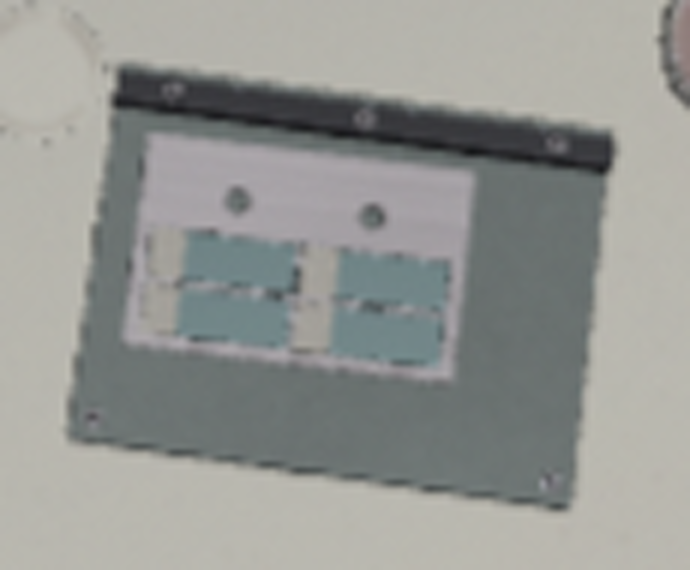

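View pics/sc.png

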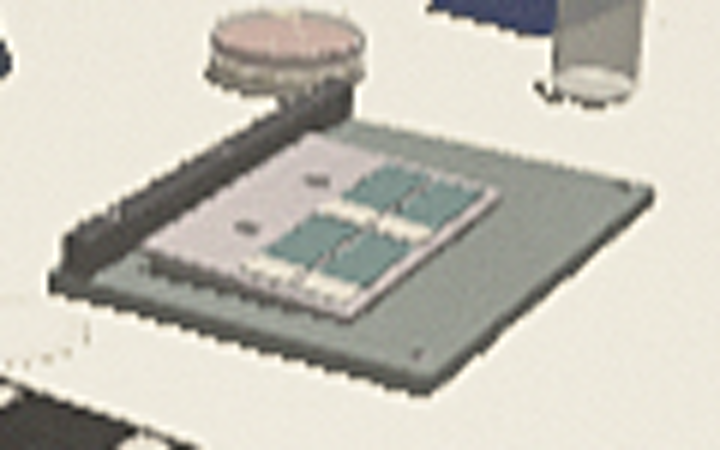

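The crop shows the aluminium plate with four teal slides and two holes, at crop (237,200) and (372,216). It sits on the dock behind the dark fence, so this is the carrier. Next I'll measure the dock and the carrier.

```bash
cat > h.py <<'E'
import cv2, numpy as np
def ray(d,uv):
    uv=np.atleast_2d(uv).astype(float); K,R,t=map(np.array,(d["K"],d["R"],d["t"]))
    c=-R.T@t; v=np.c_[uv,np.ones(len(uv))]@np.linalg.inv(K).T@R
    return c,v
def onz(d,uv,z):
    c,v=ray(d,uv); return c+v*((z-c[2])/v[:,2])[:,None]
def tri(d1,u1,d2,u2):
    A=[];b=[]
    P=np.zeros((3,3));q=np.zeros(3);rs=[]
    for d,u in((d1,u1),(d2,u2)):
        c,v=ray(d,u); v=v[0]/np.linalg.norm(v[0]); M=np.eye(3)-np.outer(v,v); P+=M;q+=M@c;rs.append((M,c))
    X=np.linalg.solve(P,q); return X,[np.linalg.norm(M@(X-c)) for M,c in rs]
def proj(d,X):
    K,R,t=map(np.array,(d["K"],d["R"],d["t"])); p=(np.atleast_2d(X)@R.T+t)@K.T; return p[:,:2]/p[:,2:]
def quad(mask):
    """4 corners from line fits to the largest contour's convex hull sides"""
    cs,_=cv2.findContours(mask.astype(np.uint8),cv2.RETR_EXTERNAL,cv2.CHAIN_APPROX_NONE)
    c=max(cs,key=cv2.contourArea); h=cv2.convexHull(c)
    for e in np.arange(.01,.1,.005):
        a=cv2.approxPolyDP(h,e*cv2.arcLength(h,True),True)[:,0].astype(float)
        if len(a)<=4: break
    P=c[:,0].astype(float); L=[]
    for i in range(len(a)):
        p,q=a[i],a[(i+1)%len(a)]; n=np.linalg.norm(q-p); u=(q-p)/n
        s=(P-p)@u; dd=np.abs((P-p)@[-u[1],u[0]])
        S=P[(s>.1*n)&(s<.9*n)&(dd<3)]
        l=cv2.fitLine(S.astype(np.float32),cv2.DIST_HUBER,0,.01,.01).ravel(); L.append((l[2:],l[:2]))
    out=[]
    for i in range(len(L)):
        (p,u),(q,v)=L[i-1],L[i]; s=np.linalg.solve(np.c_[u,-v],q-p)[0]; out.append(p+s*u)
    return np.array(out)
E
python3 - <<'E'
import cv2,numpy as np
for f,(x,y,w,h) in (("top0",(305,180,115,95)),("side0",(305,175,120,75))):
    im=cv2.imread(f"pics/{f}.png")
    hsv=cv2.cvtColor(im,cv2.COLOR_BGR2HSV)
    print(f)
    pts=[(345,200),(325,240),(390,240),(340,208),(330,215),(310,230),(360,200)] if f=="top0" else [(340,205),(330,210),(370,195),(395,210),(345,232),(360,240),(320,214),(325,222)]
    for p in pts: print(p,im[p[1],p[0]],hsv[p[1],p[0]])
E
```

```text
top0
(345, 200) [64 63 60] [98 16 64]
(325, 240) [115 116 108] [ 86  18 116]
(390, 240) [111 113 105] [ 83  18 113]
(340, 208) [169 164 168] [144   8 169]
(330, 215) [169 165 170] [156   8 170]
(310, 230) [173 181 183] [ 24  14 183]
(360, 200) [63 58 58] [120  20  63]
side0
(340, 205) [73 78 82] [17 28 82]
(330, 210) [70 76 80] [18 32 80]
(370, 195) [221 236 240] [ 24  20 240]
(395, 210) [149 156 152] [ 47  11 156]
(345, 232) [75 86 85] [33 33 86]
(360, 240) [220 232 238] [ 20  19 238]
(320, 214) [104 107 110] [ 15  14 110]
(325, 222) [154 163 156] [ 53  14 163]
```

Run:
```python
from rig import env
import cv2,numpy as np
from h import *
d=env.get_image("top"); im=d["image"]; g=cv2.cvtColor(im,cv2.COLOR_RGB2GRAY)
print("cam",-d["R"].T@d["t"])
x0,y0,x1,y1=305,180,415,270
U=4
def up(m):return m
G=cv2.resize(g[y0:y1,x0:x1],None,fx=U,fy=U,interpolation=cv2.INTER_CUBIC)
C=cv2.resize(im[y0:y1,x0:x1],None,fx=U,fy=U,interpolation=cv2.INTER_CUBIC).astype(int)
f=lambda q:(q+.5)/U-.5+[x0,y0]
m=(G<147).astype(np.uint8)
n,l,st,_=cv2.connectedComponentsWithStats(m); k=1+np.argmax(st[1:,4]); m=(l==k)
dk=f(quad(m)); 
fe=(G<85).astype(np.uint8); n,l,st,_=cv2.connectedComponentsWithStats(fe);k=1+np.argmax(st[1:,4]); fe=f(quad(l==k))
cs,_=cv2.findContours(m.astype(np.uint8),cv2.RETR_EXTERNAL,cv2.CHAIN_APPROX_NONE); sil=np.zeros_like(G,np.uint8); cv2.drawContours(sil,cs,-1,1,-1); sil=cv2.erode(sil,np.ones((13,13)))
ca0=((G>140)&(sil>0)).astype(np.uint8); ca=cv2.morphologyEx(ca0,cv2.MORPH_CLOSE,np.ones((41,41)))
ca=f(quad(ca))
# holes
hs=[]
for (u,v) in((343.5,212.5),(366.5,215.5)):
    a=g[int(v)-3:int(v)+5,int(u)-4:int(u)+5].astype(float); w=np.clip(160-a,0,None); yy,xx=np.mgrid[int(v)-3:int(v)+5,int(u)-4:int(u)+5]; hs.append([(w*xx).sum()/w.sum(),(w*yy).sum()/w.sum()])
print("dock",dk.round(1).tolist(),"fence",fe.round(1).tolist(),"car",ca.round(1).tolist(),"holes",np.round(hs,1).tolist())
vis=cv2.resize(im[y0:y1,x0:x1],None,fx=6,fy=6,interpolation=cv2.INTER_CUBIC)[:,:,::-1].copy()
for P,c in((dk,(0,0,255)),(fe,(0,255,0)),(ca,(255,0,0)),(np.array(hs),(0,255,255))):
    for p in P: cv2.circle(vis,tuple(int(v) for v in (p-[x0,y0]+.5)*6-.5),3,c,-1)
cv2.imwrite("pics/v1.png",vis)
for nme,P,z in(("dock z0",dk,0),("dock z12",dk,.012),("fence z32",fe,.032),("car z.018",ca,.018),("car z.028",ca,.028),("holes z.024",hs,.024)):
    print(nme,(onz(d,P,z)[:,:2]*1000).round(1).tolist())
```

```text
cam [0.26477389 0.00809431 1.55813842]Traceback (most recent call last):
  File "<stdin>", line 15, in <module>
  File "h.py", line 28, in quad
    l=cv2.fitLine(S.astype(np.float32),cv2.DIST_HUBER,0,.01,.01).ravel(); L.append((l[2:],l[:2]))
      ~~~~~~~~~~~^^^^^^^^^^^^^^^^^^^^^^^^^^^^^^^^^^^^^^^^^^^^^^^
cv2.error: OpenCV(4.12.0) /io/opencv/modules/imgproc/src/linefit.cpp:50: error: (-215:Assertion failed) count > 0 in function 'fitLine2D_wods'
```

```bash
python3 - <<'E'
s=open("h.py").read()
i=s.index("    for e in np"); j=s.index("    P=c[:,0]")
s=s[:i]+"    a=cv2.boxPoints(cv2.minAreaRect(h)).astype(float)\n"+s[j:]
s=s.replace("(dd<3)","(dd<7)")
open("h.py","w").write(s)
E
cat > meas.py <<'E'
from rig import env
import cv2,numpy as np,sys
from h import *
d=env.get_image("top"); im=d["image"]; g=cv2.cvtColor(im,cv2.COLOR_RGB2GRAY)
x0,y0,x1,y1=305,180,415,270
U=4
G=cv2.resize(g[y0:y1,x0:x1],None,fx=U,fy=U,interpolation=cv2.INTER_CUBIC)
f=lambda q:(q+.5)/U-.5+[x0,y0]
m=(G<147).astype(np.uint8)
n,l,st,_=cv2.connectedComponentsWithStats(m); k=1+np.argmax(st[1:,4]); m=(l==k)
dk=f(quad(m)); 
fe=(G<85).astype(np.uint8); n,l,st,_=cv2.connectedComponentsWithStats(fe);k=1+np.argmax(st[1:,4]); fe=f(quad(l==k))
cs,_=cv2.findContours(m.astype(np.uint8),cv2.RETR_EXTERNAL,cv2.CHAIN_APPROX_NONE); sil=np.zeros_like(G,np.uint8); cv2.drawContours(sil,cs,-1,1,-1); sil=cv2.erode(sil,np.ones((13,13)))
ca0=((G>140)&(sil>0)).astype(np.uint8); ca=cv2.morphologyEx(ca0,cv2.MORPH_CLOSE,np.ones((41,41)))
ca=f(quad(ca))
hs=[]
for (u,v) in((343.5,212.5),(366.5,215.5)):
    a=g[int(v)-3:int(v)+5,int(u)-4:int(u)+5].astype(float); w=np.clip(160-a,0,None); yy,xx=np.mgrid[int(v)-3:int(v)+5,int(u)-4:int(u)+5]; hs.append([(w*xx).sum()/w.sum(),(w*yy).sum()/w.sum()])
print("dock",dk.round(1).tolist(),"fence",fe.round(1).tolist(),"car",ca.round(1).tolist(),"holes",np.round(hs,1).tolist())
vis=cv2.resize(im[y0:y1,x0:x1],None,fx=6,fy=6,interpolation=cv2.INTER_CUBIC)[:,:,::-1].copy()
for P,c in((dk,(0,0,255)),(fe,(0,255,0)),(ca,(255,0,0)),(np.array(hs),(0,255,255))):
    for p in P: cv2.circle(vis,tuple(int(v) for v in (p-[x0,y0]+.5)*6-.5),3,c,-1)
cv2.imwrite("pics/v1.png",vis)
for nme,P,z in(("dock z0",dk,0),("dock z12",dk,.012),("fence z32",fe,.032),("car z.018",ca,.018),("car z.028",ca,.028),("holes z.024",hs,.024)):
    print(nme,(onz(d,P,z)[:,:2]*1000).round(1).tolist())
E
python3 meas.py
```

```text
dock [[315.3, 253.0], [324.5, 189.9], [406.7, 201.2], [399.6, 264.7]] fence [[323.4, 197.4], [325.1, 191.4], [406.5, 202.6], [405.8, 208.8]] car [[325.1, 236.6], [329.8, 201.7], [383.5, 208.4], [379.6, 242.8]] holes [[344.3, 213.0], [366.7, 215.7]]
dock z0 [[445.8, 59.7], [648.1, 46.8], [631.1, -215.4], [429.4, -201.6]]
dock z12 [[444.4, 59.3], [645.2, 46.5], [628.3, -213.7], [428.2, -199.9]]
fence z32 [[616.3, 47.6], [635.8, 43.9], [619.2, -210.5], [599.3, -209.3]]
car z.018 [[496.3, 33.2], [607.0, 26.9], [598.4, -141.7], [489.8, -135.0]]
car z.028 [[494.8, 33.0], [604.8, 26.8], [596.3, -140.7], [488.4, -134.1]]
holes z.024 [[573.5, -20.5], [570.2, -90.5]]
```

View pics/v1.png

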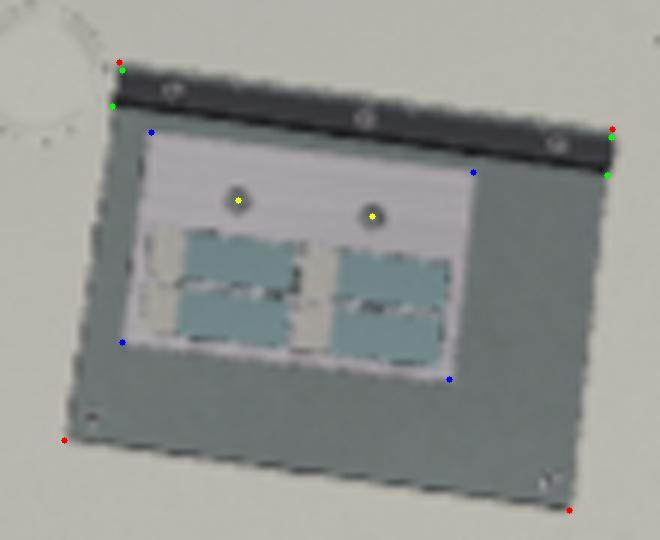

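Measured results: dock centre about (537,-77) mm with yaw about -0.0645 rad. Its edges come out at 261 × 201 mm, against 260 × 200 given. The hole spacing is 70.1 mm, against 70.

In dock axes the holes are at (32.7, 58.8) and (33.9, -11.2), while the pins are at (44, ±35). So the carrier needs about +11 mm in x and -24 mm in y. Both are within the ranges given.

Plan: use the two spread fingertips to push the near edge square against the fence, then push the left edge along the fence until it drops.

```bash
cat > nav.py <<'E'
from rig import env
import numpy as np,sys
YAW=-0.0645; C=np.array([.5371,-.0771]); Rd=np.array([[np.cos(YAW),-np.sin(YAW)],[np.sin(YAW),np.cos(YAW)]])
def st():
    s=env.observe(); p=np.array(s["position"]); R=np.array(s["tool_rot"])
    dk=Rd.T@(p[:2]-C); yaw=np.degrees(np.arctan2(R[1,0],R[0,0])-YAW)
    f=np.array(s["ft_force"]); fd=Rd.T@f[:2]
    print("t %.2f dock mm"%s["time_s"],(dk*1000).round(1),"z %.1f"%(p[2]*1000),"relyaw %.1f"%yaw,"tilt",R[:,2].round(3),"F dock",fd.round(1),"%.1f"%f[2],"w %.3f"%s["grip_width"],"q",np.round(s["q"],0).tolist())
    return p,R
p,R=st()
if len(sys.argv)>1:
    x,y,z=[float(a)/1000 for a in sys.argv[1:4]]; w=np.r_[C+Rd@[x,y],z]
    print("units in tool axes",(R.T@(w-p)*10).round(4))
E
python3 -m pendant '[[[0.364,-0.33,0],[0,0,0]],[[0.364,-0.33,0],[0,0,0]],[[0.364,-0.33,0],[0,0,0]],[[0.364,-0.33,0],[0,0,0]],[[0.364,-0.33,0],[0,0,0]],[[0.364,-0.33,0],[0,0,0]],[[0.364,-0.33,0],[0,0,0]],[[0.364,-0.33,0],[0,0,0]],[[0.364,-0.33,0],[0,0,0]],[[0.364,-0.33,0],[0,0,0]],[[0.364,-0.33,0],[0,0,0]],[[0.364,-0.33,0],[0,0,0]],[[0,0,0],[0,0,0.0955]],[[0,0,0],[0,0,0.0955]],[[0,0,0],[0,0,0]]]' 0.4; python3 nav.py -78 24 100
```

```text
time_s: 2.08
position: [0.4606, -0.048, 0.2502]
tool_rot: [[0.998, -0.064, -0.0], [-0.064, -0.998, 0.0], [-0.0, -0.0, -1.0]]
ft_force: [-0.2, 0.1, -0.5]
grip_width: 0.0598
t 2.08 dock mm [-78.2  24.1] z 250.2 relyaw 0.1 tilt [-0.  0. -1.] F dock [-0.2  0.1] -0.5 w 0.060 q [-21.0, 13.0, 87.0, 0.0, 80.0, 73.0]
units in tool axes [2.700e-03 1.400e-03 1.502e+00]
```

```bash
python3 -m pendant '[[[0,0,0.5],[0,0,0]],[[0,0,0.5],[0,0,0]],[[0,0,0.5],[0,0,0]],[[0,0,0.4],[0,0,0]],[[0,0,0.15],[0,0,0]],[[0,0,0],[0,0,0]]]'; python3 nav.py -78 24 36
python3 - <<'E'
from rig import env
import cv2
for n,(x,y,w,h) in (("top",(300,170,130,110)),("side",(300,130,160,120))):
    i=env.get_image(n)["image"][y:y+h,x:x+w,::-1]; cv2.imwrite(f"pics/{n}2.png",cv2.resize(i,None,fx=5,fy=5,interpolation=cv2.INTER_CUBIC))
E
```

```text
time_s: 2.82
position: [0.4602, -0.0482, 0.0446]
tool_rot: [[0.998, -0.063, -0.002], [-0.063, -0.998, 0.001], [-0.002, -0.001, -1.0]]
ft_force: [0.0, -1.3, 0.3]
grip_width: 0.0598
t 2.83 dock mm [-78.6  23.9] z 44.6 relyaw 0.1 tilt [-0.002  0.001 -1.   ] F dock [ 0.1 -1.3] 0.3 w 0.060 q [-21.0, 29.0, 104.0, -0.0, 47.0, 73.0]
units in tool axes [ 0.0061 -0.0008  0.0859]
```

View pics/side2.png

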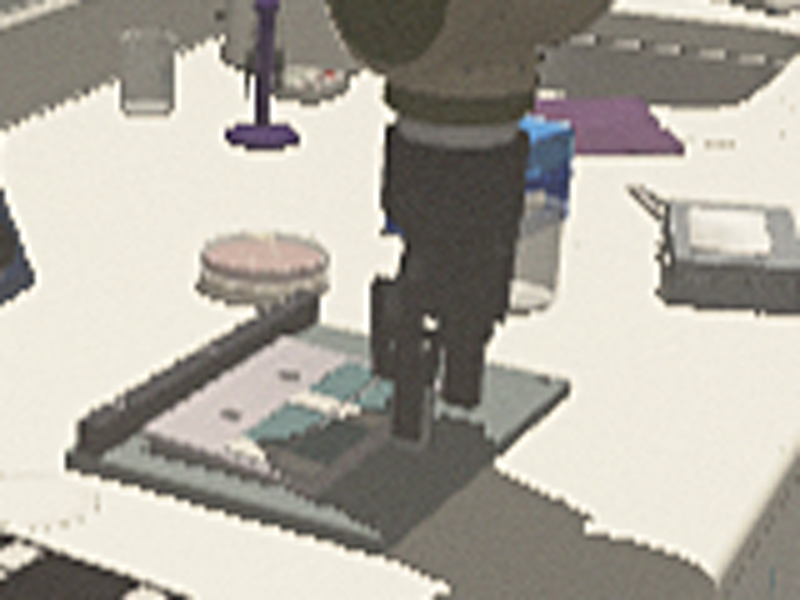

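View pics/top2.png

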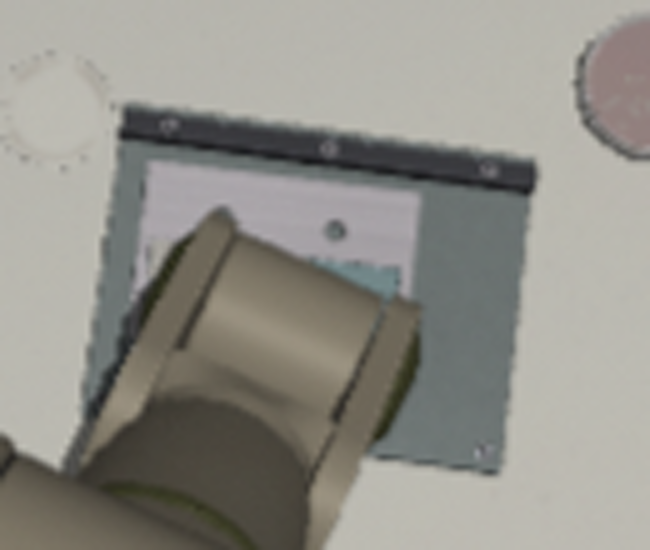

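The side view shows the fingers over the dock's near side, tips near crop (410,440), just above the base and clear of the near edge. I'll go down in small steps until they touch.

```bash
python3 -m pendant '[[[0,0,0.05],[0,0,0]],[[0,0,0.05],[0,0,0]],[[0,0,0],[0,0,0]]]'; python3 -m pendant '[[[0,0,0.02],[0,0,0]],[[0,0,0],[0,0,0]]]'; python3 nav.py
```

```text
time_s: 3.3
position: [0.4605, -0.0481, 0.0352]
tool_rot: [[0.998, -0.065, -0.0], [-0.065, -0.998, 0.0], [-0.0, -0.0, -1.0]]
ft_force: [-0.1, 0.2, 1.4]
grip_width: 0.06
time_s: 3.55
position: [0.4606, -0.0481, 0.0333]
tool_rot: [[0.998, -0.065, -0.0], [-0.065, -0.998, 0.0], [-0.0, -0.0, -1.0]]
ft_force: [0.3, -0.2, 0.0]
grip_width: 0.0598
t 3.55 dock mm [-78.2  24. ] z 33.3 relyaw -0.0 tilt [-0.  0. -1.] F dock [ 0.4 -0.2] 0.0 w 0.060 q [-21.0, 31.0, 104.0, 0.0, 45.0, 73.0]
```

```bash
python3 -m pendant '[[[0,0,0.02],[0,0,0]],[[0,0,0],[0,0,0]]]';python3 -m pendant '[[[0,0,0.015],[0,0,0]],[[0,0,0],[0,0,0]]]'; python3 -m pendant '[[[0,0,0.015],[0,0,0]],[[0,0,0],[0,0,0]]]'; python3 nav.py
```

```text
time_s: 3.8
position: [0.4606, -0.0481, 0.0312]
tool_rot: [[0.998, -0.065, -0.0], [-0.065, -0.998, 0.0], [-0.0, -0.0, -1.0]]
ft_force: [0.1, 0.5, 0.7]
grip_width: 0.06
time_s: 4.05
position: [0.4606, -0.0481, 0.0297]
tool_rot: [[0.998, -0.065, -0.0], [-0.065, -0.998, 0.0], [-0.0, -0.0, -1.0]]
ft_force: [0.3, 0.1, -0.1]
grip_width: 0.0598
time_s: 4.3
position: [0.4606, -0.0481, 0.0282]
tool_rot: [[0.998, -0.065, -0.0], [-0.065, -0.998, 0.0], [-0.0, -0.0, -1.0]]
ft_force: [0.1, 0.1, -0.1]
grip_width: 0.0598
t 4.30 dock mm [-78.2  24. ] z 28.2 relyaw -0.0 tilt [-0.  0. -1.] F dock [0.1 0.1] -0.1 w 0.060 q [-21.0, 31.0, 105.0, 0.0, 44.0, 73.0]
```

```bash
for i in 1; do python3 -m pendant '[[[0,0,0.015],[0,0,0]],[[0,0,0],[0,0,0]]]'; python3 -m pendant '[[[0,0,0.015],[0,0,0]],[[0,0,0],[0,0,0]]]';python3 -m pendant '[[[0,0,0.015],[0,0,0]],[[0,0,0],[0,0,0]]]'; done; python3 nav.py
```

```text
time_s: 4.55
position: [0.4606, -0.0481, 0.0267]
tool_rot: [[0.998, -0.065, -0.0], [-0.065, -0.998, 0.0], [-0.0, -0.0, -1.0]]
ft_force: [0.8, 0.6, 0.2]
grip_width: 0.0599
time_s: 4.8
position: [0.4607, -0.0481, 0.026]
tool_rot: [[0.998, -0.065, 0.001], [-0.065, -0.998, -0.0], [0.001, 0.0, -1.0]]
ft_force: [-2.5, 1.3, 10.1]
grip_width: 0.0597
time_s: 5.05
position: [0.4607, -0.0481, 0.0258]
tool_rot: [[0.998, -0.065, 0.002], [-0.065, -0.998, -0.001], [0.002, 0.001, -1.0]]
ft_force: [-6.8, 0.7, 31.8]
grip_width: 0.0597
t 5.05 dock mm [-78.1  24. ] z 25.8 relyaw -0.0 tilt [ 0.002 -0.001 -1.   ] F dock [-6.8  0.3] 31.8 w 0.060 q [-21.0, 31.0, 105.0, -0.0, 44.0, 73.0]
```

The base is touched at TCP z = 26 mm at this opening. I'll back off to about 1.6 mm above it and push forward.

```bash
python3 -m pendant '[[[0,0,-0.04],[0,0,0]],[[0.08,0,0],[0,0,0]],[[0.06,0,0],[0,0,0]],[[0,0,0],[0,0,0]]]'; python3 nav.py; python3 -m pendant '[[[0.03,0,0],[0,0,0]],[[0.03,0,0],[0,0,0]],[[0.03,0,0],[0,0,0]],[[0,0,0],[0,0,0]]]';python3 nav.py
```

```text
time_s: 5.55
position: [0.4751, -0.0491, 0.0275]
tool_rot: [[0.998, -0.065, -0.0], [-0.065, -0.998, 0.0], [-0.0, 0.0, -1.0]]
ft_force: [0.3, -0.2, -1.4]
grip_width: 0.0601
t 5.55 dock mm [-63.7  23.9] z 27.5 relyaw -0.0 tilt [-0.  0. -1.] F dock [ 0.3 -0.2] -1.4 w 0.060 q [-20.0, 32.0, 102.0, -0.0, 45.0, 74.0]
time_s: 6.05
position: [0.4837, -0.0496, 0.0278]
tool_rot: [[0.998, -0.065, -0.0], [-0.065, -0.998, 0.0], [-0.0, -0.0, -1.0]]
ft_force: [-0.1, 0.3, 0.3]
grip_width: 0.0595
t 6.05 dock mm [-55.1  24. ] z 27.8 relyaw -0.0 tilt [-0.  0. -1.] F dock [-0.2  0.3] 0.3 w 0.059 q [-20.0, 33.0, 101.0, 0.0, 46.0, 74.0]
```

```bash
python3 -m pendant '[[[0.02,0,0],[0,0,0]],[[0,0,0],[0,0,0]]]'|grep -E "ft|pos"; python3 -m pendant '[[[0.02,0,0],[0,0,0]],[[0,0,0],[0,0,0]]]'|grep -E "ft|pos"; python3 -m pendant '[[[0.02,0,0],[0,0,0]],[[0,0,0],[0,0,0]]]'|grep -E "ft|pos";python3 nav.py
```

```text
position: [0.4856, -0.0498, 0.0278]
ft_force: [0.1, 0.5, -0.0]
position: [0.4878, -0.05, 0.0278]
ft_force: [-1.1, -0.2, -0.5]
position: [0.4898, -0.0501, 0.0278]
ft_force: [0.3, 0.3, -0.2]
t 6.80 dock mm [-48.9  23.9] z 27.8 relyaw -0.0 tilt [ 0. -0. -1.] F dock [0.3 0.3] -0.2 w 0.060 q [-20.0, 33.0, 100.0, 0.0, 47.0, 74.0]
```

Run:
```python
from rig import env
import cv2
n,(x,y,w,h)=("side",(300,150,160,110))
i=env.get_image(n)["image"][y:y+h,x:x+w,::-1]; cv2.imwrite(f"pics/{n}3.png",cv2.resize(i,None,fx=5,fy=5,interpolation=cv2.INTER_CUBIC))
```

```text
(no output)
```

View pics/side3.png

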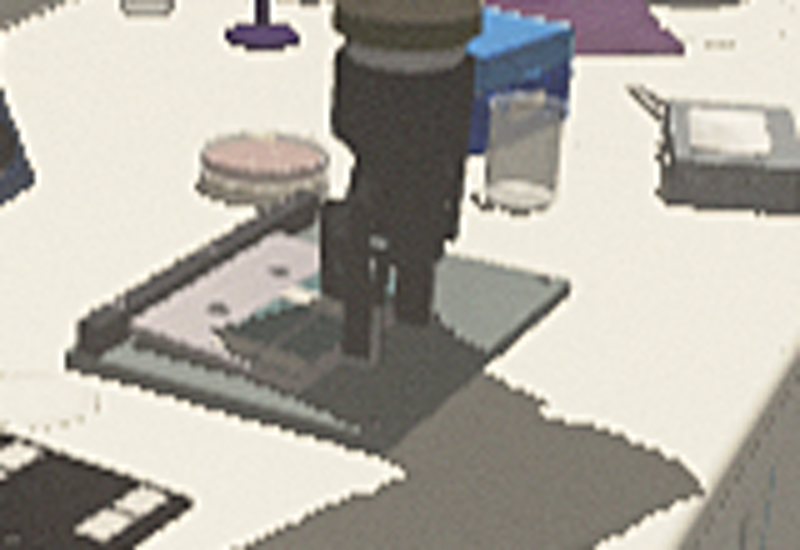

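The carrier is moving: the holes have shifted about 2 px towards the fence, now at side (356,204) and (344,212). I'll keep going until it stops hard.

```bash
for i in 1; do python3 -m pendant '[[[0.02,0,0],[0,0,0]]]'|grep -E "ft|pos"; python3 -m pendant '[[[0.02,0,0],[0,0,0]]]'|grep -E "ft|pos"; python3 -m pendant '[[[0.01,0,0],[0,0,0]]]'|grep -E "ft|pos"; python3 -m pendant '[[[0.01,0,0],[0,0,0]]]'|grep -E "ft|pos"; done;python3 nav.py
```

```text
position: [0.4914, -0.0501, 0.0278]
ft_force: [-1.2, -0.4, -0.3]
position: [0.4936, -0.0503, 0.0278]
ft_force: [-1.4, 0.7, -0.0]
position: [0.4941, -0.0503, 0.0277]
ft_force: [-5.3, -0.3, 3.0]
position: [0.4942, -0.0502, 0.0276]
ft_force: [-10.5, -0.9, 4.8]
t 7.35 dock mm [-44.5  24. ] z 27.6 relyaw -0.0 tilt [-0.004  0.001 -1.   ] F dock [-10.4  -1.6] 4.8 w 0.060 q [-19.0, 33.0, 99.0, -0.0, 48.0, 74.0]
```

```bash
python3 -m pendant '[[[0.01,0,0],[0,0,0]],[[0,0,0],[0,0,0]]]'|grep -E "ft|pos"; python3 -m pendant '[[[-0.1,0,0],[0,0,0]],[[-0.2,0,0],[0,0,0]],[[0,0,-0.5],[0,0,0]],[[0,0,-0.5],[0,0,0]],[[-0.6,0,-0.1],[0,0,0]],[[-0.6,0,0],[0,0,0]],[[0,0,0],[0,0,0]]]'; python3 nav.py; python3 meas.py;python3 - <<'E'
from rig import env
import cv2
n,(x,y,w,h)=("side",(300,150,160,110))
i=env.get_image(n)["image"][y:y+h,x:x+w,::-1]; cv2.imwrite(f"pics/{n}4.png",cv2.resize(i,None,fx=5,fy=5,interpolation=cv2.INTER_CUBIC))
E
```

```text
position: [0.4943, -0.0502, 0.0276]
ft_force: [-10.6, -1.9, 6.2]
time_s: 8.48
position: [0.3434, -0.0395, 0.1378]
tool_rot: [[0.998, -0.066, -0.001], [-0.066, -0.998, 0.001], [-0.001, -0.001, -1.0]]
ft_force: [1.2, -1.2, 0.5]
grip_width: 0.0597
t 8.47 dock mm [-195.7   25. ] z 137.8 relyaw -0.1 tilt [-0.001  0.001 -1.   ] F dock [ 1.3 -1.1] 0.5 w 0.060 q [-26.0, 10.0, 114.0, 0.0, 56.0, 67.0]
dock [[313.0, 269.4], [324.4, 189.9], [406.6, 201.2], [399.1, 269.4]] fence [[323.8, 195.6], [325.1, 191.3], [406.5, 202.5], [405.8, 208.8]] car [[325.9, 232.1], [330.8, 198.0], [384.4, 205.5], [380.0, 239.4]] holes [[343.8, 212.9], [366.8, 215.4]]
dock z0 [[395.4, 62.6], [648.3, 47.0], [631.3, -215.3], [415.1, -200.9]]
dock z12 [[394.3, 62.2], [645.3, 46.7], [628.4, -213.6], [414.0, -199.2]]
fence z32 [[622.1, 46.6], [635.9, 43.7], [619.3, -210.6], [599.3, -209.2]]
car z.018 [[510.6, 31.6], [619.2, 24.7], [607.9, -144.1], [500.5, -135.9]]
car z.028 [[509.0, 31.5], [616.9, 24.6], [605.6, -143.1], [499.0, -134.9]]
holes z.024 [[573.7, -19.0], [571.1, -90.5]]
```

View pics/v1.png

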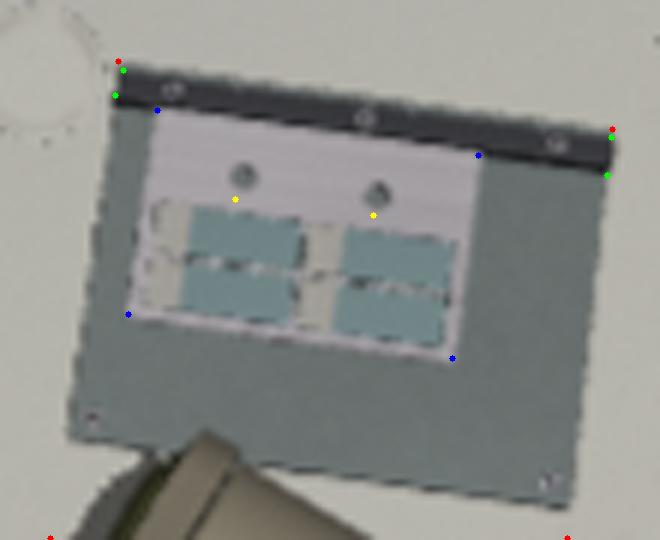

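View pics/side4.png

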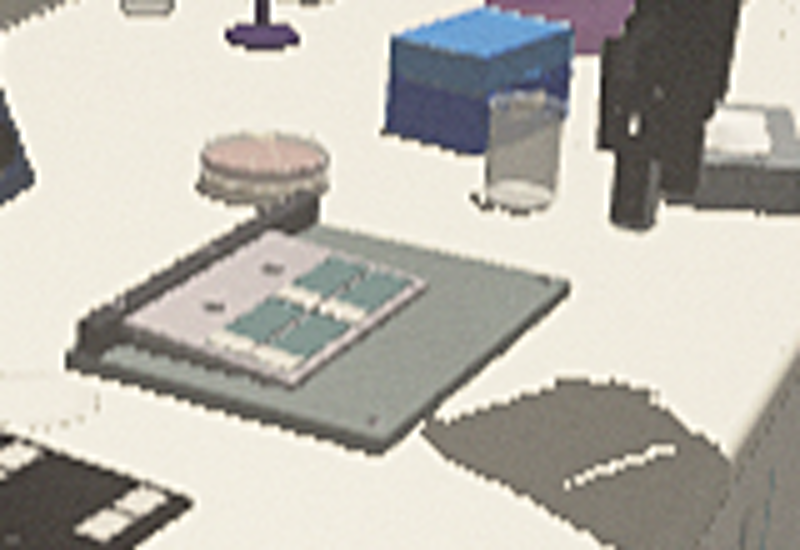

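The carrier's far edge is now flush along the fence (v1 from (157,112) to (478,156)), and its centre is at about y = +23 mm in dock axes. Next I'll turn the tool a quarter turn and go to the left edge.

```bash
python3 -m pendant '[[[0,0,0],[0,0,-0.1111]],[[0,0,0],[0,0,-0.1111]],[[0,0,0],[0,0,-0.1111]],[[0,0,0],[0,0,-0.1111]],[[0,0,0],[0,0,-0.1111]],[[0,0,0],[0,0,-0.1111]],[[0,0,0],[0,0,-0.1111]],[[0,0,0],[0,0,-0.1111]],[[0,0,0],[0,0,-0.1111]],[[0,0,0],[0,0,0]]]'|grep ft; python3 nav.py 15 134 100
```

```text
ft_force: [0.7, 0.7, 1.0]
t 9.82 dock mm [-190.9   23.8] z 137.8 relyaw 89.9 tilt [ 0.001 -0.    -1.   ] F dock [0.6 0.7] 1.0 w 0.060 q [-26.0, 10.0, 114.0, 0.0, 56.0, -23.0]
units in tool axes [1.1068 2.0559 0.3805]
```

```bash
python3 -m pendant '[[[0.276,0.514,0],[0,0,0]],[[0.276,0.514,0],[0,0,0]],[[0.276,0.514,0],[0,0,0]],[[0.276,0.514,0],[0,0,0]],[[0,0,0.38],[0,0,0]],[[0,0,0],[0,0,0]]]'|grep ft; python3 nav.py 15 134 28
```

```text
ft_force: [-0.0, -0.0, 0.5]
t 10.57 dock mm [ 12.7 134.7] z 97.3 relyaw 89.8 tilt [-0.006  0.001 -1.   ] F dock [-0. -0.] 0.5 w 0.060 q [-6.0, 32.0, 85.0, 0.0, 63.0, -2.0]
units in tool axes [-0.0076  0.0265  0.6933]
```

```bash
python3 -m pendant '[[[0,0,0.5],[0,0,0]],[[0,0,0.1],[0,0,0]],[[0,0.02,0.05],[0,0,0]],[[0,0,0.03],[0,0,0]],[[0,0,0],[0,0,0]]]'|grep ft; python3 nav.py 15 120 28
```

```text
ft_force: [0.2, -0.3, -0.3]
t 11.20 dock mm [ 15.9 134.2] z 32.8 relyaw 89.9 tilt [ 0.001 -0.    -1.   ] F dock [ 0.2 -0.3] -0.3 w 0.060 q [-6.0, 37.0, 88.0, 0.0, 55.0, -3.0]
units in tool axes [-0.1424 -0.0094  0.0476]
```

```bash
python3 -m pendant '[[[0,0,0.048],[0,0,0]],[[-0.07,0,0],[0,0,0]],[[-0.06,0,0],[0,0,0]],[[0,0,0],[0,0,0]]]'|grep ft; python3 nav.py 15 117 28;python3 -m pendant '[[[-0.03,0,0],[0,0,0]],[[0,0,0],[0,0,0]]]'|grep -E "ft"; python3 -m pendant '[[[-0.03,0,0],[0,0,0]]]'|grep -E "ft"; python3 -m pendant '[[[-0.03,0,0],[0,0,0]]]'|grep -E "ft";python3 nav.py
```

```text
ft_force: [0.5, -0.7, -0.1]
t 11.70 dock mm [ 15.6 120.6] z 27.1 relyaw 89.9 tilt [ 0. -0. -1.] F dock [ 0.5 -0.6] -0.1 w 0.060 q [-8.0, 38.0, 89.0, -0.0, 54.0, -4.0]
units in tool axes [-0.0363 -0.0061 -0.0089]
ft_force: [0.4, 0.1, -0.1]
ft_force: [-0.6, 1.5, 0.2]
ft_force: [0.3, 2.1, 0.4]
t 12.20 dock mm [ 15.5 112.3] z 27.0 relyaw 90.0 tilt [-0.  0. -1.] F dock [0.2 2.2] 0.4 w 0.060 q [-9.0, 37.0, 89.0, 0.0, 54.0, -5.0]
```

```bash
python3 -m pendant '[[[-0.02,0,-0.007],[0,0,0]],[[-0.02,0,0],[0,0,0]],[[-0.02,0,0],[0,0,0]],[[-0.02,0,0],[0,0,0]],[[-0.02,0,0],[0,0,0]]]'|grep ft; python3 nav.py
python3 - <<'E'
from rig import env
import cv2
for n,(x,y,w,h) in (("top",(300,170,130,110)),("side",(300,150,160,110))):
    i=env.get_image(n)["image"][y:y+h,x:x+w,::-1]; cv2.imwrite(f"pics/{n}5.png",cv2.resize(i,None,fx=5,fy=5,interpolation=cv2.INTER_CUBIC))
E
```

```text
ft_force: [-0.3, 1.6, -0.5]
t 12.82 dock mm [ 15.5 102.1] z 27.7 relyaw 89.9 tilt [-0. -0. -1.] F dock [-0.4  1.6] -0.5 w 0.059 q [-10.0, 37.0, 89.0, -0.0, 54.0, -6.0]
```

View pics/side5.png

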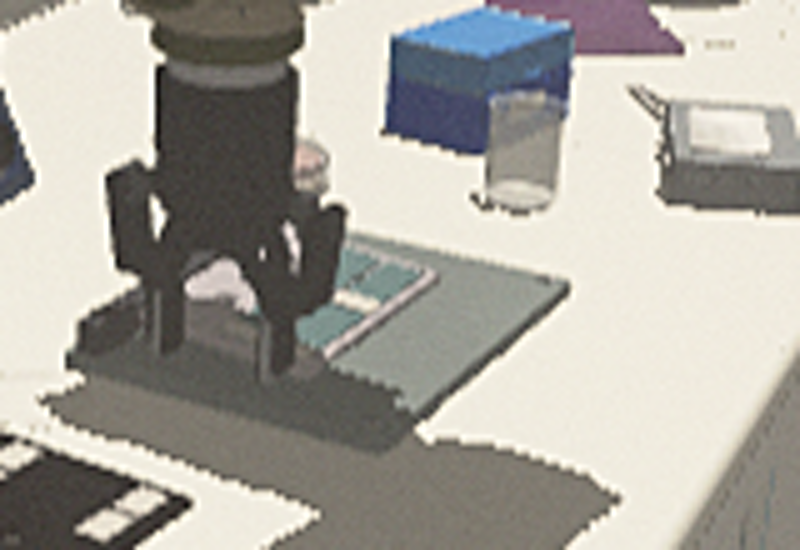

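View pics/top5.png

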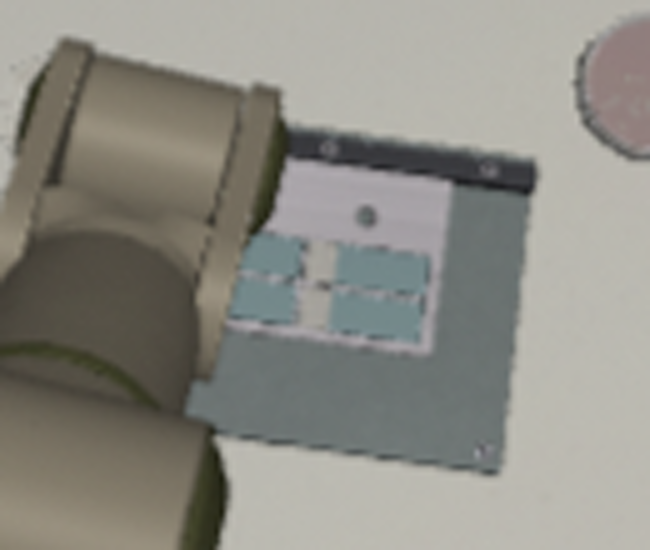

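The carrier follows squarely, still along the fence, with its right hole at top (373,213). I'm continuing slowly.

```bash
python3 -m pendant '[[[-0.01,0,0],[0,0,0]],[[-0.01,0,0],[0,0,0]],[[-0.01,0,0],[0,0,0]],[[0,0,0],[0,0,0]]]'|grep -E "ft|pos"; python3 -m pendant '[[[-0.01,0,0],[0,0,0]]]'|grep -E "ft|pos";python3 -m pendant '[[[-0.007,0,0],[0,0,0]]]'|grep -E "ft|pos"; python3 -m pendant '[[[-0.007,0,0],[0,0,0]]]'|grep -E "ft|pos"; python3 nav.py;  python3 - <<'E'
from rig import env
import cv2
for n,(x,y,w,h) in (("top",(300,170,130,110)),("side",(300,150,160,110))):
    i=env.get_image(n)["image"][y:y+h,x:x+w,::-1]; cv2.imwrite(f"pics/{n}6.png",cv2.resize(i,None,fx=5,fy=5,interpolation=cv2.INTER_CUBIC))
E
```

```text
position: [0.559, 0.0208, 0.0278]
ft_force: [-0.5, 0.4, -0.3]
position: [0.5589, 0.0199, 0.0277]
ft_force: [-0.2, -0.1, -0.5]
position: [0.5589, 0.0192, 0.0278]
ft_force: [-0.0, 0.9, -0.4]
position: [0.5587, 0.0187, 0.0277]
ft_force: [0.7, 2.5, 0.2]
t 13.80 dock mm [15.4 97. ] z 27.7 relyaw 89.9 tilt [-0.  0. -1.] F dock [0.5 2.5] 0.2 w 0.059 q [-10.0, 37.0, 89.0, 0.0, 54.0, -6.0]
```

View pics/top6.png

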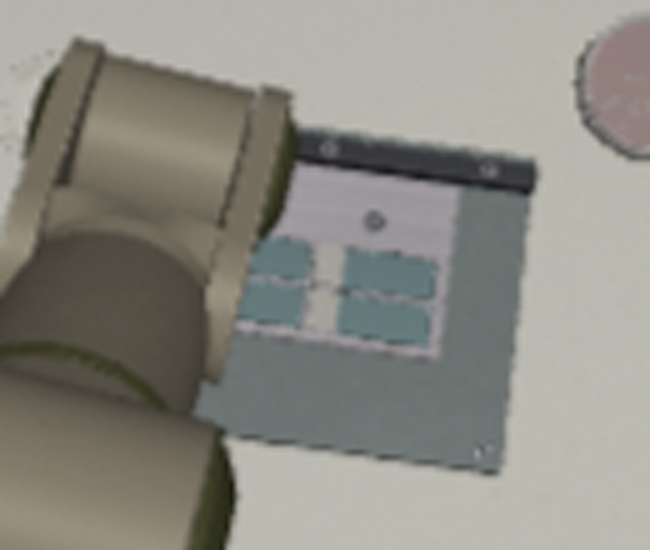

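The right hole, at crop (374,221), now shows a bright spot: the pin is in it. I'll push a little more and see whether it stops hard.

```bash
python3 -m pendant '[[[-0.007,0,0],[0,0,0]],[[0,0,0],[0,0,0]]]'|grep -E "ft|pos";python3 -m pendant '[[[-0.007,0,0],[0,0,0]],[[0,0,0],[0,0,0]]]'|grep -E "ft|pos"; python3 -m pendant '[[[-0.007,0,0],[0,0,0]],[[0,0,0],[0,0,0]]]'|grep -E "ft|pos"; python3 nav.py
```

```text
position: [0.5587, 0.0179, 0.0277]
ft_force: [-0.8, 1.6, 1.0]
position: [0.5587, 0.0171, 0.0277]
ft_force: [-1.7, 1.5, -0.2]
position: [0.5587, 0.0164, 0.0277]
ft_force: [-0.0, 1.3, 1.1]
t 14.65 dock mm [15.5 94.7] z 27.7 relyaw 89.9 tilt [-0. -0. -1.] F dock [-0.1  1.3] 1.1 w 0.060 q [-10.0, 37.0, 89.0, -0.0, 54.0, -7.0]
```

Run:
```python
from rig import env
import cv2,numpy as np
from h import *
L=[]
d=env.get_image("top");e=env.get_image("side")
a=d["image"][195:235,350:400,::-1]; b=e["image"][190:230,340:400,::-1]
cv2.imwrite("pics/c7.png",np.vstack([cv2.resize(a,(600,290),interpolation=cv2.INTER_CUBIC)[:, :600],cv2.resize(b,(600,300),interpolation=cv2.INTER_CUBIC)]))
for z in(.012,.018,.025): print(z,proj(d,[[.5833,-.045,z],[.5788,-.1149,z]]).round(1).tolist(),proj(e,[[.5833,-.045,z],[.5788,-.1149,z]]).round(1).tolist())
```

```text
0.012 [[352.2, 211.2], [374.4, 214.3]] [[346.8, 212.6], [358.3, 205.0]]
0.018 [[352.2, 210.9], [374.6, 213.9]] [[346.9, 210.7], [358.4, 203.2]]
0.025 [[352.4, 210.4], [374.8, 213.5]] [[347.0, 208.5], [358.5, 201.1]]
```

View pics/c7.png

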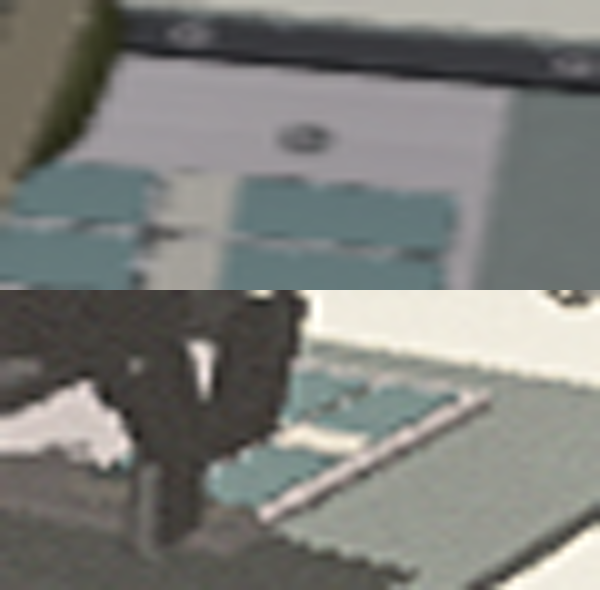

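The right hole at top (374.9,213.4) matches the projected pin at (374.6,213.9). I'll retreat and inspect before pushing any further.

```bash
python3 -m pendant '[[[0.1,0,0],[0,0,0]],[[0.2,0,0],[0,0,0]],[[0,0,-0.5],[0,0,0]],[[0,0,-0.5],[0,0,0]],[[0,-0.6,0],[0,0,0]],[[0,-0.6,0],[0,0,0]],[[0,-0.6,0],[0,0,0]],[[0,0,0],[0,0,0]]]'|grep ft; python3 nav.py
cat > look.py <<'E'
from rig import env
import cv2,numpy as np,sys
for n,(x,y,w,h) in (("top",(300,170,130,110)),("side",(310,170,120,85))):
    i=env.get_image(n)["image"][y:y+h,x:x+w,::-1]; cv2.imwrite(f"pics/{n}{sys.argv[1]}.png",cv2.resize(i,None,fx=6,fy=6,interpolation=cv2.INTER_CUBIC)[:600])
E
python3 look.py 8; python3 meas.py
```

```text
ft_force: [1.4, 0.5, -0.0]
t 15.75 dock mm [-168.8  126.3] z 127.6 relyaw 90.0 tilt [-0.004  0.001 -1.   ] F dock [1.4 0.6] -0.0 w 0.059 q [-9.0, 14.0, 110.0, 0.0, 56.0, -5.0]
dock [[304.6, 269.4], [304.6, 187.2], [406.6, 201.2], [399.1, 269.4]] fence [[323.5, 196.6], [325.1, 191.3], [406.5, 202.5], [405.9, 208.4]] car [[333.4, 232.9], [338.9, 199.9], [391.4, 207.5], [387.6, 240.4]] holes [[343.6, 213.5], [365.7, 216.2]]
dock z0 [[393.4, 88.2], [652.2, 110.5], [631.2, -215.3], [415.1, -200.9]]
dock z12 [[392.4, 87.6], [649.3, 109.7], [628.4, -213.5], [414.0, -199.2]]
fence z32 [[618.6, 47.4], [635.9, 43.9], [619.3, -210.5], [600.7, -209.3]]
car z.018 [[509.6, 8.4], [615.1, -0.9], [603.1, -166.2], [499.2, -159.2]]
car z.028 [[508.0, 8.4], [612.8, -0.9], [600.9, -165.1], [497.7, -158.1]]
holes z.024 [[571.6, -18.6], [568.5, -87.5]]
```

View pics/top8.png

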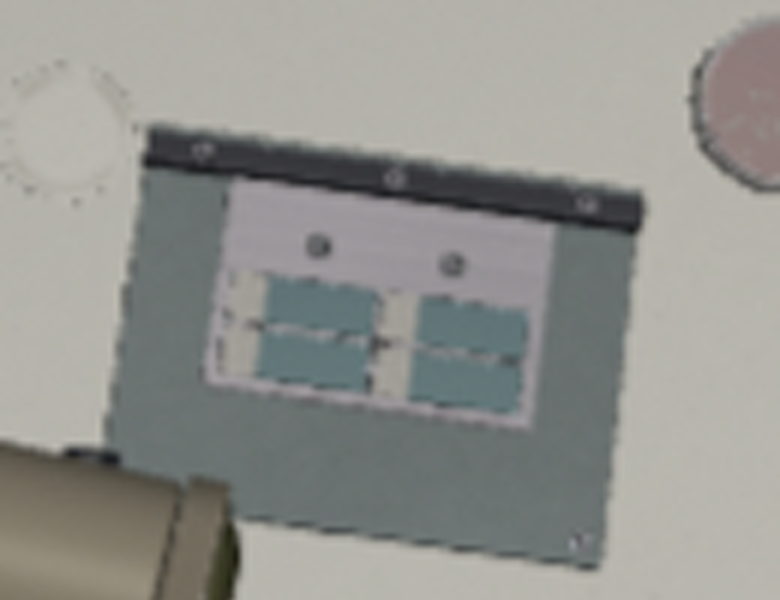

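View pics/side8.png

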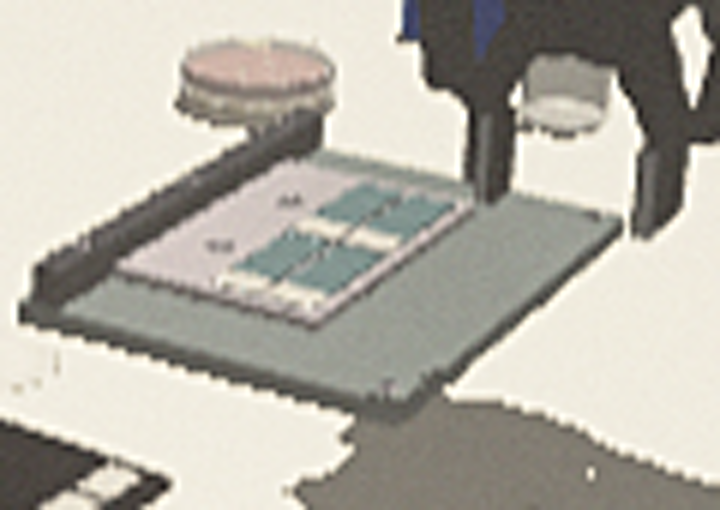

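Both holes now show the pins inside, at top (353,211) and (375.5,214), and the left edge looks uniformly low in the side view. I'll check the heights across the two views.

```bash
python3 - <<'E'
from rig import env
import numpy as np
from h import *
from nav import C,Rd
d=env.get_image("top");e=env.get_image("side")
def T(n,a,b):
    X,r=tri(d,np.array(a),e,np.array(b)); print(n,"dock",(Rd.T@(X[:2]-C)*1000).round(1),"z %.1f"%(X[2]*1000),"miss",np.round(np.array(r)*1000,1))
t=lambda x,y:((x+.5)/6-.5+300,(y+.5)/6-.5+170)
s=lambda x,y:((x+.5)/6-.5+310,(y+.5)/6-.5+170)
T("far-left",t(232,180),s(115,265)); T("near-left",t(207,383),s(318,318));T("near-right",t(531,428),s(472,205))
T("holeL",t(319,246),s(221,245));T("holeR",t(453,265),s(290,201))
v=lambda x,y:((x+.5)/6-.5+305,(y+.5)/6-.5+180)
w=lambda x,y:((x+.5)/5-.5+300,(y+.5)/5-.5+150)
print("before"); T("far-left",v(157,112),w(127,318));T("near-left",v(129,314),w(295,378));T("holeL",v(243,177),w(215,305));T("holeR",v(378,195),w(273,268))
E
python3 - <<'E'
import cv2
i=cv2.imread("pics/side8.png")[180:340,90:350]; cv2.imwrite("pics/s8z.png",cv2.resize(i,None,fx=3,fy=3))
i=cv2.imread("pics/side4.png")[220:400,90:330]; cv2.imwrite("pics/s4z.png",cv2.resize(i,None,fx=3,fy=3))
E
```

```text
t 15.90 dock mm [-163.3  125.4] z 128.2 relyaw 90.0 tilt [ 0.002 -0.    -1.   ] F dock [ 1.1 -0.4] 0.2 w 0.060 q [-9.0, 15.0, 110.0, 0.0, 56.0, -5.0]
far-left dock [74.7 83.5] z 18.1 miss [1.2 1.2]
near-left dock [-33.4  81.6] z 17.5 miss [0.7 0.7]
near-right dock [-33. -86.] z 16.5 miss [0.8 0.8]
holeL dock [45.7 33.8] z 18.0 miss [0.6 0.6]
holeR dock [ 45.6 -36.3] z 17.6 miss [0.7 0.7]
before
far-left dock [ 72.8 106.9] z 28.8 miss [0.8 0.8]
near-left dock [-33.3 106.3] z 19.4 miss [0.2 0.2]
holeL dock [45. 58.] z 26.2 miss [0.2 0.2]
holeR dock [ 45.7 -12.2] z 25.3 miss [0.5 0.5]
```

View pics/s8z.png

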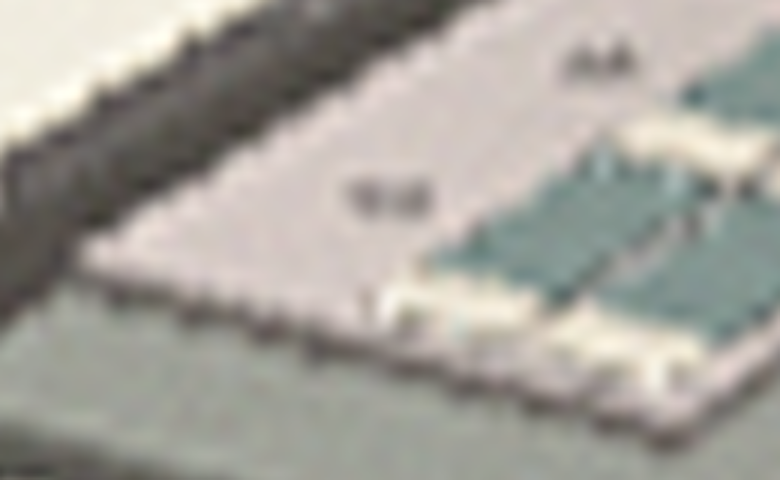

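View pics/s4z.png

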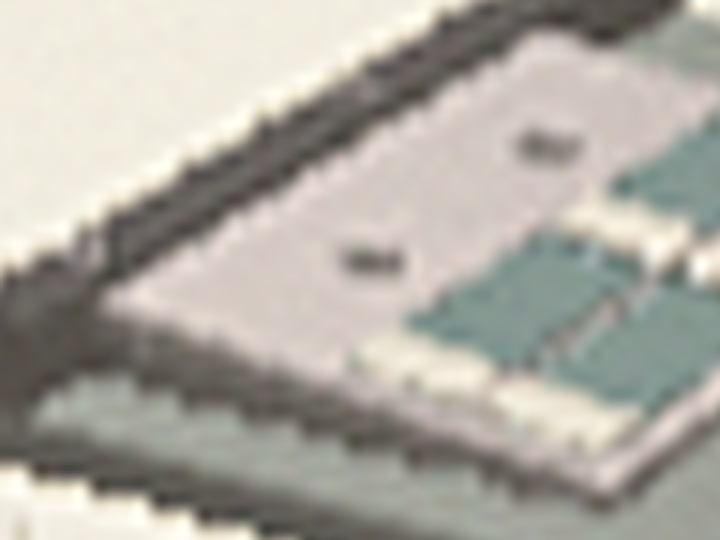

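It is seated. All the top corners and both hole rims are at 16.5–18 mm (18 expected); the far-left corner was at 29 mm before. The side gap under the plate has gone. I'll move well clear, take a last look and hand in.

```bash
python3 -m pendant '[[[0,0,-0.5],[0,0,0]],[[0,0,-0.3],[0,0,0]],[[0,0,0],[0,0,0]],[[0,0,0],[0,0,0]],[[0,0,0],[0,0,0]],[[0,0,0],[0,0,0]]]'|grep -E "ft|pos|time"
python3 - <<'E'
from rig import env
import cv2,numpy as np
for n in("top","side"):
    i=env.get_image(n)["image"][:,:,::-1]; cv2.imwrite(f"pics/{n}9.png",i)
    a=cv2.imread(f"pics/{n}0.png"); df=cv2.absdiff(a,i).max(2)>40
    for nm,(x,y) in ({"jar":(215,228),"jar2":(197,108),"beaker":(449,240),"dropper":(254,155),"bottle":(234,145)} if n=="top" else {"jar":(294,285),"beaker":(404,180),"dropper":(231,235)}).items(): print(n,nm,df[y-12:y+12,x-12:x+12].sum())
E
```

```text
time_s: 16.75
position: [0.3809, 0.0582, 0.2071]
ft_force: [1.0, -0.0, -0.9]
top jar 0
top jar2 0
top beaker 0
top dropper 0
top bottle 0
side jar 0
side beaker 9
side dropper 0
```

View pics/top9.png

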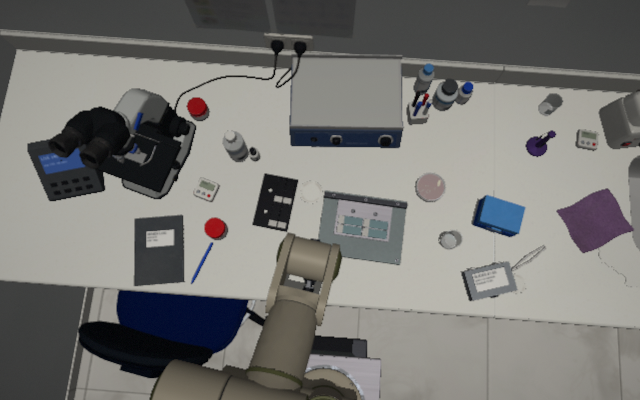

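The carrier lies on the dock around (363,221), the jar (215,228), beaker (449,240) and bottles have not moved, and the arm is clear. The 9 changed pixels at the beaker in the side view come from the gripper in its background.

```bash
python3 -c "
from rig import env
print(env.close_job())"
```

```text
the job is handed in; nothing more can be done
None
```

The carrier is seated over both pins and lies flat on the dock. I handed the job in at about 17 s of the 61 s allowed.

**What I did:** With the two spread fingertips I pushed the near edge until the carrier stood square against the fence, where the force rose to about 10 N. I then pushed the left edge about 24 mm along the fence until the holes dropped over the pins, and moved clear. The carrier was only pushed, never gripped or lifted.

**Last checks:**
- **Flatness:** across the two camera views, the top corners and hole rims were at 16.5–18 mm, where 18 is expected. The far-left corner was at about 29 mm while it rode on the pins.
- **Fit:** both holes measured within about 2 mm of the pin positions, and the pins show inside them.
- **Bystanders:** the jar, beaker and dropper bottle show no movement. In the side view 9 pixels changed at the beaker. I put that down to the gripper showing in its background, as the top view shows no change there.

**Two things that differed from expectation:**
- With the jaws part open, the fingertips stood about 14 mm ahead of the TCP, not the listed 19. I found this by touching the dock, which briefly read about 32 N.
- I did not confirm a hard stop on the final sideways push. I stopped early and relied on the camera checks.

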